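# Open the push-to-open fittings cupboard

### The job

Open the little plywood cupboard on the bench with light pushes of the fingers, without gripping anything. Slide the squat jar that stands in front of it out of the door's way, keeping it standing on the bench; press the handle-less door in near its free edge and let go, so that the catch springs it ajar; then push it wide open from behind its free edge, to about a right angle. The door must not hit the jar, nothing may be picked up or knocked over, and the pipe offcut, the marbled coupling and the spanner stay where they are.

Things in the scene. Friction and masses are not known exactly. Their poses are not given: they have to be found in the camera images.
- cupboard: Fixed plywood cupboard, 210 mm wide (y), 150 deep (x), 240 high, on the bench, its one door facing the robot. Origin: centre of the underside, at bench height. x points from front to back, y to the left as seen from the robot (towards the door's free edge), z up. Carcass front at x = -75 mm, closed door's outer face at x = -96 mm. The top is clear.
- door (a joint): Door angle, rad, about the upright hinge at its right edge: 0 shut, positive open towards the robot, rubber stops from -0.022 and at 1.70. A pawl inside, 160 mm from the hinge, holds it; pressing in to about -0.02 (4 mm and 4 to 6 N near the free edge) trips it. On letting go a damped plunger pushes the door ajar to about 0.3 in about 1 s. It does not catch again; light friction holds it where it is left.
- press_spot (a point): Point on the door's outer face, 165 mm from the hinge (46 mm in from the free edge), 195 mm above the bench; moves with the door. Axes: x into the cupboard when shut, y from hinge to free edge, z up. The door has no handle, is 15 mm thick and 211 mm wide, covers the whole front from 14 to 236 mm above the bench and has a 6 mm push gap behind it.
- door_free_top (a point): Rear top corner of the door's free edge, 211 mm from the hinge, 236 mm above the bench; moves with the door. With the door ajar there is a gap of about 60 mm between it and the cupboard, open above and at the side. The door's back is smooth above 0.13 m; lower down the catch's keeper and plunger stand out.
- door_hinge (a point): Point on the hinge axis at bench height, fixed to the cupboard: at x = -81 mm, y = -105 mm in the cupboard's frame; the plane of the door's rear face contains it. The axis is upright.
- jar: Squat round jar with a black screw cap, 66 mm in diameter, 63 mm high, about 0.2 kg, loose on the bench in front of the door, within its swing. Origin: centre of its underside. It must be slid, never lifted.
- pipe: Bystander: dark pipe offcut stood on end, 37 mm in diameter, 95 mm high, loose, left of the cupboard. Origin: centre of its underside.
- coupling: Bystander: marbled grey coupling (stepped ring), 50 mm in diameter, 30 mm high, loose, in front at the right. Origin: centre of its underside.
- wrench: Bystander: steel combination spanner, 232 x 36 x 8 mm, loose, lying near the front edge of the bench. Origin: centre of its underside, x along its length.
Mind the look-alikes: they are no part of the job. Of the things that look like the jar, the middle-sized one is meant.

How it is judged:
By the outcome, as a careful person would: the job done as asked, in the order asked, and still so for the second after the job is handed in, with the robot touching nothing.
It also fails if it takes over 72 s, if anything falls off the work surface, if the arm or the gripper's body presses on something with over 40 N, if the wrist force passes 120 N, or if a joint passes its speed limit or range.

### The arm

A 6-joint arm with a two-finger parallel gripper is mounted at the origin on a cart in front of the work surface, level with it; the furniture and walls round the work are solid. World frame = base frame: x ahead of the robot, y to its left, z up, the work surface at z = 0. Lengths are in m, angles in rad, forces in N, time in s.
With the tool pointing down it reaches from about 0.35 to 0.775 m from the base axis. Payload 5.5 kg.
Tool frame: the origin (TCP) lies at the very end of the fingers, on their centre line; the grasp point (between the pads) lies 19 mm behind it; z points along the fingers, y is the line along which they close (so a half turn about z gives the same grasp; the last joint's range is limited). The gripper opens to 85 mm and grips with 20 to 120 N. Pads are 22 mm wide; open, the fingers measure 114 mm over their backs; the gripper's body (76 mm by 85 mm) begins 54 mm behind the grasp point. The pads swing forward as they close: fully open they stand 13 mm farther back than shut.
Start: joints at [-1.442, 0.313, 0.046, 1.304, 0, 1.431], TCP at [0.153, -0.554, 0.231] pointing down, gripper open.
Joint ranges: [-2.76, 2.76], [-0.86, 1.69], [-1.03, 1.26], [-2.2, 2.34], [-1.47, 1.5], [-3.14, 3.14]. Speed limits (rad/s): [2.57, 2.57, 3.14, 3.14, 3.14, 3.14].

### API

Orientations are given as a unit quaternion [w, x, y, z].
In Python, from workcell import env, cams, ticket, spotter gives the robot as it stands.
- The arm moves only by the tool jog_arm, never from a script. Its argument "increments" is a list that holds one entry, the list of rows, each a list of 7 numbers: the shift along the tool's x, y, z in units of 0.25 m (1.0 is 0.25 m), then the turn, a rotation vector about the tool's x, y, z in units of 180 degrees (1.0 is 180 degrees), then the closure in counts, from 0 (fully open) to 255 (shut). A call has 1 to 20 rows; each row shifts and turns the commanded pose from where the row before left it, along the tool's axes as they then stand; what a row does not reach is not made up. A row lasts 1/10 s, in which the tool goes at most 50 mm and 8.59 degrees, less where a joint would pass 70% of its speed; a pose out of reach is approached as far as the arm can. A call with a number of a shift or a turn outside -1 to 1 is refused whole. A call with a gripper value outside its range is refused whole. The fingers move at their own pace and stop on an object; "force" is the grip in N (left out, the last holds). Time passes only in rows, so rows that do not move let the fingers close. It gives the time, the measured TCP pose, the force, the opening and the grip force at its end, in the units of the state.
- env.get_state(): the state, without advancing time (a new reading comes with each control period).
- cams.read_camera(name): name is "scene" or "top" or "wrist"; returns a dict with "pixels" (384x512x3 uint8, red, green, blue), "fx", "fy", "cx", "cy" (pixels), "xyz" and "attitude" of the camera in the world; the wrist camera has in their place "mount" (4x4, takes a point from camera to tool coordinates, whose origin is the TCP and whose axes are the flange's). Camera axes: x right, y down, z forward; pixel columns grow to the right and rows downward; lengths in m; the calibration is good to about 2 mm. A picture is of the moment at which its call begins: read the wrist's pose just before it. There is no depth.
- ticket.hand_in(): hands the job in; it is judged then, once.
Trained networks look in the newest picture that a camera, given by its name, has taken for a name from the list of things; names that differ only in an ending like _2 or _b are one class to them, and where a whole thing is asked for, a point or a joint stands for the part that bears it (a point fixed in the world has none). Each returns a list of dicts, best first, with "conf" (0 to 1); they miss things now and then, are a little off and sometimes report something else, mostly with a low value. They report only what shows in the picture. A call takes as long as a camera call. They do not tell look-alikes from the thing itself.
- spotter.find_in(target, camera): "uv" ([column, row] in pixels, amid what is visible of it).
- spotter.cut_out(target, camera): "region" (384x512 bool, what is visible of it) and "uv" ([column, row] in pixels, amid what is visible of it).
- spotter.landmark_of(target, camera): "uv" ([column, row] in pixels: a listed point, or the origin of a listed thing).
The state is a dict: "clock": time; "joint_pos": joint angles; "qvel": joint speeds; "tau": joint torques, N m; "tcp_pos": TCP position; "orientation": TCP orientation; "wrist_force": force on the tool from outside, world axes, zero at the start; "ft_torque": the same for the moment, N m; "finger_gap": finger opening in m; "grip_force": force on a finger pad.
Only numpy, scipy, OpenCV 4.12 (cv2) and the standard library are available. Lean on these libraries where they do the work, as an engineer would, in place of code of your own. Each camera call takes 0.05 s, during which the arm holds its last target. There are 200 camera calls.

## Working session

There is one attempt and no reset: what is moved stays moved. The work goes in short steps, Python scripts to look and compute and a tool call to move; the robot and the scene stay as the last step left them, time stands still between calls to the robot, and variables do not carry over. Pictures are saved under pics/ and viewed, at most 10 in all, crops included, and the job is handed in when it is done.

Besides the shell and the picture viewer there is one more tool, called after "Call:" as name(argument=value, ...), one argument or row to a line, values as JSON. jog_arm: Moves the arm, as the interface text tells. Shifts and turns lie within -1 to 1; 1 stands for 0.25 m of shift or 180 degrees of turn. Its arguments: {"type":"object","properties":{"increments":{"type":"array"},"force":{"type":"number"}},"required":["increments"]}

```bash
mkdir -p pics; ls; cat > h.py <<'E'
import numpy as np, cv2
from scipy.spatial.transform import Rotation as R
from workcell import env, cams, ticket, spotter
def rot(a):
    a=np.array(a,float)
    return a if a.shape==(3,3) else R.from_quat(a,scalar_first=True).as_matrix()
def pose(c):
    if 'mount' in c:
        s=env.get_state(); M=np.array(c['mount']); T=np.eye(4)
        T[:3,:3]=rot(s['orientation']); T[:3,3]=s['tcp_pos']; W=T@M
        return W[:3,3],W[:3,:3]
    return np.array(c['xyz'],float),rot(c['attitude'])
def ray(c,uv):
    p,A=pose(c); d=A@np.array([(uv[0]-c['cx'])/c['fx'],(uv[1]-c['cy'])/c['fy'],1]); return p,d
def onz(c,uv,z):
    p,d=ray(c,uv); return p+d*(z-p[2])/d[2]
def proj(c,X):
    p,A=pose(c); q=A.T@(np.array(X)-p); return [c['fx']*q[0]/q[2]+c['cx'],c['fy']*q[1]/q[2]+c['cy']]
def tri(rs):
    M=np.zeros((3,3));b=np.zeros(3)
    for p,d in rs:
        d=d/np.linalg.norm(d);P=np.eye(3)-np.outer(d,d);M+=P;b+=P@p
    return np.linalg.solve(M,b)
E
python3 - <<'E'
from h import *
np.set_printoptions(precision=3,suppress=True)
ims=[]
for n in ['scene','top']:
    c=cams.read_camera(n); cv2.imwrite(f'pics/{n}0.png',c['pixels'][:,:,::-1])
    print(n,c['fx'],c['xyz'],c['attitude'])
    for t in ['jar','pipe','coupling','wrench','cupboard','press_spot','door_free_top','door_hinge']:
        for k,r in enumerate(spotter.landmark_of(t,n)[:4]):
            print(t,'lm',np.round(r['uv']),round(r['conf'],2),onz(c,r['uv'],{'press_spot':.195,'door_free_top':.236}.get(t,0)))
    for r in spotter.find_in('jar',n): print('jar find',np.round(r['uv']),r['conf'])
s=env.get_state();print(s)
E
```

```text
pics
scene 430.7339986097995 [ 1.057 -0.096  1.059] [-0.241  0.838  0.469 -0.139]
jar lm [262. 332.] 0.77 [0.819 0.054 0.   ]
jar lm [260. 203.] 0.69 [0.502 0.243 0.   ]
jar lm [232. 166.] 0.63 [0.344 0.24  0.   ]
coupling lm [154. 212.] 0.41 [ 0.371 -0.03   0.   ]
wrench lm [208. 181.] 0.79 [0.354 0.15  0.   ]
cupboard lm [295. 260.] 0.86 [0.703 0.228 0.   ]
press_spot lm [305. 185.] 0.69 [0.618 0.3   0.195]
door_free_top lm [329. 176.] 0.56 [0.647 0.343 0.236]
door_hinge lm [247. 250.] 0.83 [0.61  0.134 0.   ]
jar find [232. 162.] 0.81
jar find [254. 190.] 0.63
jar find [271. 332.] 0.53
top 391.07906877030837 [0.409 0.215 1.101] [-0.05   0.712 -0.696  0.072]
jar lm [236. 224.] 0.85 [0.505 0.245 0.   ]
jar lm [234. 283.] 0.67 [0.345 0.245 0.   ]
jar lm [303. 122.] 0.66 [0.812 0.056 0.   ]
pipe lm [173. 188.] 0.57 [0.605 0.428 0.   ]
pipe lm [191. 154.] 0.51 [0.706 0.382 0.   ]
coupling lm [332. 273.] 0.65 [ 0.375 -0.025  0.   ]
wrench lm [275. 275.] 0.56 [0.367 0.134 0.   ]
cupboard lm [244. 155.] 0.65 [0.708 0.227 0.   ]
press_spot lm [214. 167.] 0.72 [0.622 0.296 0.195]
door_free_top lm [193. 152.] 0.76 [0.646 0.341 0.236]
jar find [236. 224.] 0.89
jar find [234. 283.] 0.74
jar find [306. 115.] 0.57
{'clock': 1.0, 'joint_pos': array([-1.442,  0.313,  0.046,  1.304,  0.   ,  1.431]), 'qvel': array([-0.001, -0.   ,  0.002,  0.   , -0.001,  0.002]), 'tau': array([ -0.001, -48.047,  29.882,   0.   ,  -0.   ,   0.   ]), 'tcp_pos': array([ 0.153, -0.554,  0.231]), 'orientation': array([0.   , 0.991, 0.134, 0.   ]), 'wrist_force': array([-0.031,  0.267,  0.316]), 'ft_torque': array([ 0.052, -0.027,  0.021]), 'grip_force': 0.0, 'finger_gap': 0.08592917771553799}
```

```bash
python3 - <<'E'
from h import *
t=cv2.imread('pics/top0.png')[90:320,130:370]
cv2.imwrite('pics/topc.png',cv2.resize(t,None,fx=2.5,fy=2.5,interpolation=cv2.INTER_CUBIC))
s=cv2.imread('pics/scene0.png'); cv2.imwrite('pics/scenec.png',cv2.resize(s,(800,600),interpolation=cv2.INTER_CUBIC))
E
```

```text
(no output)
```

View pics/topc.png

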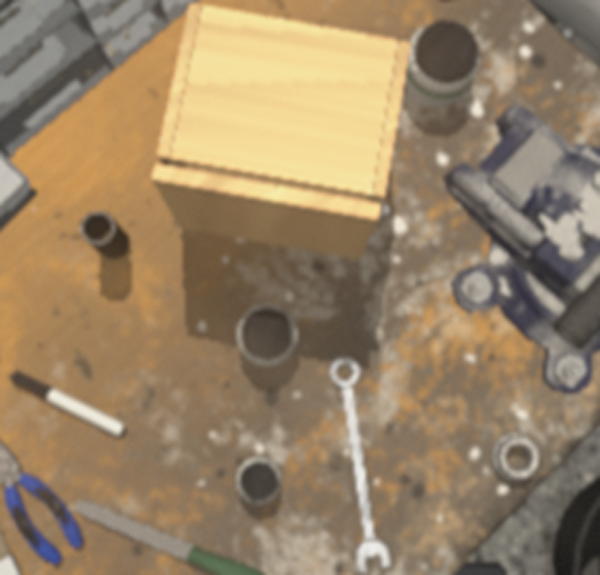

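View pics/scenec.png

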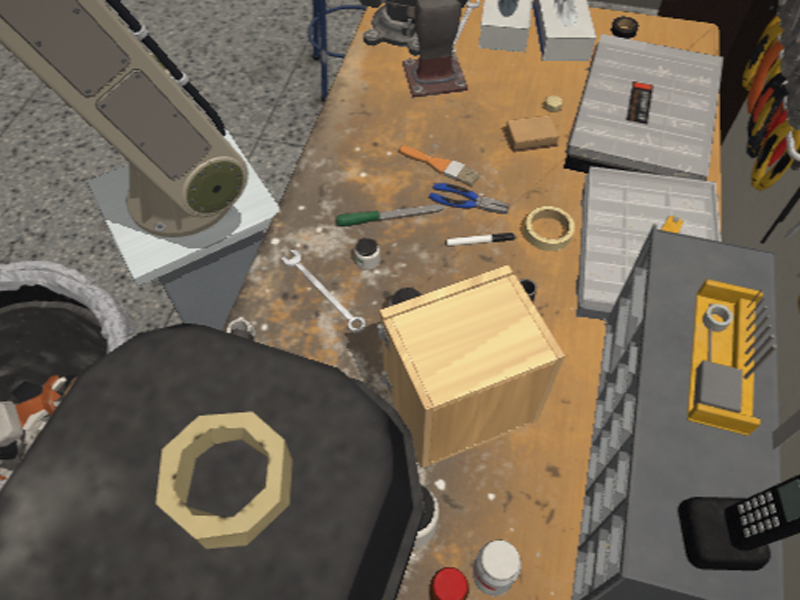

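The three jar look-alikes in the top view are (236,224), (234,283) and (303,115). The one at (236,224), crop (267,335), is medium in size and stands right in front of the door, so it is the jar. The one at (234,283) is smaller and the one at (303,115) is at the far right, in its own place. The coupling is at (337,273) and the spanner runs from (268,238) to (280,312). I'll check the full top view for obstacles along the arm's way in.

```bash
python3 - <<'E'
from h import *
np.set_printoptions(precision=3,suppress=True)
t=cv2.imread('pics/top0.png'); cv2.imwrite('pics/topf.png',cv2.resize(t,(800,600),interpolation=cv2.INTER_CUBIC))
c=cams.read_camera('top')
f=lambda u,v:(130+u/2.5,90+v/2.5)
for n,uv,z in [('doorTopFrontR',(380,217),.236),('doorTopFrontL',(153,180),.236),('backL',(192,2),.24),('backR',(408,42),.24),('jarTop',(267,335),.063),('ring',(345,372),.0),('wend',(373,555),0),('penR',(125,432),0),('penL',(12,376),0),('pipe',(99,229),.095),('small',(259,481),.05),('visetip',(450,180),0.1),('visefoot',(475,285),0.02)]:
    print(n,onz(c,f(*uv),z))
for n in ['top','scene']:
  cams.read_camera(n)
  for r in spotter.cut_out('jar',n): m=r['region']; print(n,np.round(r['uv']),r['conf'],m.sum(),np.ptp(np.where(m.any(0))[0])+1,np.ptp(np.where(m.any(1))[0])+1)
E
```

```text
doorTopFrontR [0.595 0.137 0.236]
doorTopFrontL [0.623 0.344 0.236]
backL [0.794 0.316 0.24 ]
backR [0.761 0.113 0.24 ]
jarTop [0.501 0.241 0.063]
ring [0.467 0.154 0.   ]
wend [0.27 0.12 0.  ]
penR [0.396 0.395 0.   ]
penL [0.454 0.523 0.   ]
pipe [0.604 0.418 0.095]
small [0.349 0.245 0.05 ]
visetip [0.666 0.051 0.1  ]
visefoot [0.566 0.01  0.02 ]
top [237. 224.] 0.68 488 24 25
top [307. 116.] 0.62 807 31 34
top [235. 283.] 0.61 272 18 19
scene [273. 333.] 0.55 336 16 39
scene [233. 161.] 0.51 243 15 21
scene [255. 191.] 0.49 125 18 11
```

View pics/topf.png

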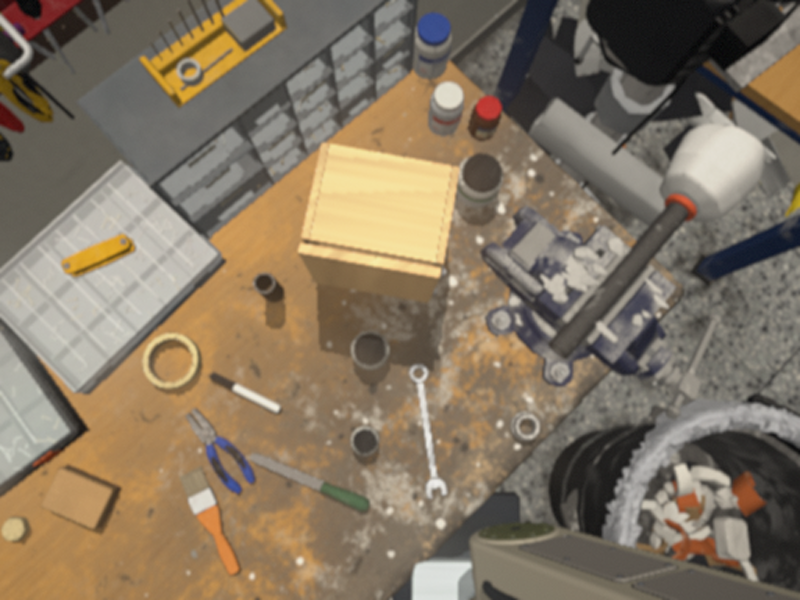

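The full top view shows the vise at about (560,290) on the right, with its bar raised. I'll arc past it high and close to the base. The jar measures 24 px across, against 31 for the large one and 18 for the small one, so (236,224) is the middle-sized jar.

Call:
jog_arm(
  increments=[
    [[0.1,-0.135,-0.065,0,0,0,120],[0.1,-0.135,-0.065,0,0,0,120],[0.1,-0.135,-0.065,0,0,0,120],[0.1,-0.135,-0.065,0,0,0,120],[0.1,-0.135,-0.065,0,0,0,120],[0.1,-0.135,-0.065,0,0,0,120],[0.11,-0.11,0,0,0,0,120],[0.11,-0.11,0,0,0,0,120],[0.11,-0.11,0,0,0,0,120],[0.11,-0.11,0,0,0,0,120],[0.11,-0.11,0,0,0,0,120],[0.11,-0.11,0,0,0,0,120],[0.11,-0.11,0,0,0,0,120],[0.11,-0.125,0,0,0,0,120],[0.11,-0.125,0,0,0,0,120],[0.11,-0.125,0,0,0,0,120],[0.11,-0.125,0,0,0,0,120],[0.11,-0.125,0,0,0,0,120],[0.11,-0.125,0,0,0,0,120],[0.11,-0.125,0,0,0,0,120]],
  ],
)

```text
clock: 3.25
tcp_pos: [0.506, 0.1813, 0.3289]
orientation: [0.0, 0.991, 0.134, 0.0]
wrist_force: [0.4, -0.1, -0.2]
finger_gap: 0.045
grip_force: 0.0
```

Call:
jog_arm(
  increments=[
    [[0,0,0,0,0,-0.045,120],[0,0,0,0,0,-0.045,120],[0,0,0,0,0,-0.045,120],[0,0,0,0,0,-0.045,120],[0,0,0,0,0,-0.045,120],[0,0,0,0,0,-0.045,120],[0,0,0,0,0,-0.045,120],[0,0,0,0,0,-0.045,120],[0,0,0,0,0,-0.045,120],[0,0,0,0,0,-0.045,120],[0,0,0.13,0,0,0,120],[0,0,0.13,0,0,0,120],[0,0,0.13,0,0,0,120],[0,0,0.13,0,0,0,120],[0,0,0.13,0,0,0,120],[0,0,0.13,0,0,0,120]],
  ],
)

```text
clock: 4.85
tcp_pos: [0.5055, 0.1794, 0.1327]
orientation: [0.0, 0.667, 0.745, 0.0]
wrist_force: [-0.5, 0.1, -0.8]
finger_gap: 0.0451
grip_force: 0.0
```

```bash
python3 - <<'E'
from h import *
np.set_printoptions(precision=3,suppress=True)
for n in ['top','wrist']:
    c=cams.read_camera(n); cv2.imwrite(f'pics/{n}1.png',c['pixels'][:,:,::-1])
    for r in spotter.landmark_of('jar',n): print(n,np.round(r['uv']),r['conf'],onz(c,r['uv'],0))
a=cv2.imread('pics/top1.png')[90:320,130:370]; b=cv2.imread('pics/wrist1.png')
b=cv2.resize(b,None,fx=.8,fy=.8); a=cv2.resize(a,None,fx=1.6,fy=1.6)
h=max(a.shape[0],b.shape[0]); f=lambda i:cv2.copyMakeBorder(i,0,h-i.shape[0],0,0,0)
cv2.imwrite('pics/m1.png',np.hstack([f(a),f(b)]))
s=env.get_state();print(s['clock'],s['tcp_pos'],rot(s['orientation']),s['wrist_force'])
E
```

```text
top [304. 120.] 0.86 [0.819 0.051 0.   ]
top [237. 225.] 0.78 [0.504 0.241 0.   ]
top [235. 281.] 0.76 [0.35  0.243 0.   ]
wrist [268. 123.] 0.83 [0.51  0.245 0.   ]
wrist [106. 103.] 0.6 [0.35  0.246 0.   ]
5.05 [0.505 0.179 0.134] [[-0.111  0.994 -0.001]
 [ 0.994  0.111 -0.   ]
 [-0.    -0.001 -1.   ]] [0.375 0.299 0.546]
```

View pics/m1.png

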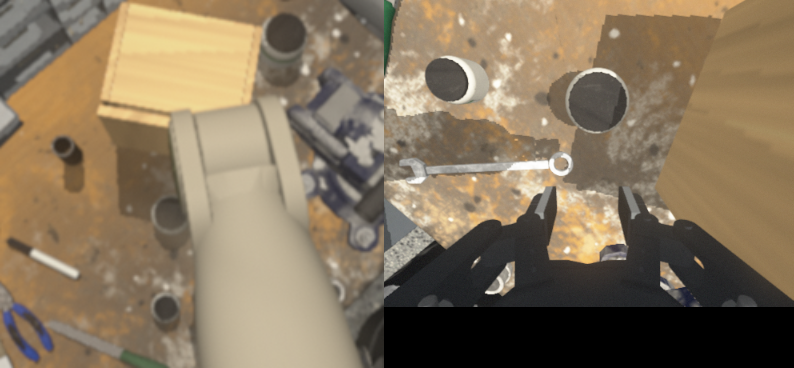

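The wrist view shows the jar at (597,100), centred ahead of the two fingers, with the spanner ring at (560,163) off to the left. Next I lower the tool and slide the jar left.

Call:
jog_arm(
  increments=[
    [[0,0.025,0.1,0,0,0,120],[0,0,0.1,0,0,0,120],[0,0,0.1,0,0,0,120],[0,0,0.09,0,0,0,120],[0,0,0.04,0,0,0,120],[0.04,0,0,0,0,0,120],[0.04,0,0,0,0,0,120],[0.03,0,0,0,0,0,120],[0.03,0,0,0,0,0,120],[0.03,0,0,0,0,0,120],[0.04,0,0,0,0,0,120],[0.04,0,0,0,0,0,120],[0.04,0,0,0,0,0,120],[0.04,0,0,0,0,0,120],[0.04,0,0,0,0,0,120]],
  ],
)

```text
clock: 6.55
tcp_pos: [0.5024, 0.2721, 0.0273]
orientation: [0.001, 0.667, 0.745, 0.0]
wrist_force: [0.8, -5.8, 6.3]
finger_gap: 0.0451
grip_force: 3.4
```

Call:
jog_arm(
  increments=[
    [[0.04,0,0,0,0,0,120],[0.04,0,0,0,0,0,120],[0.04,0,0,0,0,0,120],[0.04,0,0,0,0,0,120],[0.04,0,0,0,0,0,120],[0.04,0,0,0,0,0,120],[0.04,0,0,0,0,0,120],[0.04,0,0,0,0,0,120],[0.04,0,0,0,0,0,120],[0.02,0,0,0,0,0,120],[0.01,0,0,0,0,0,120],[0,0,0,0,0,0,120]],
  ],
)

```text
clock: 7.75
tcp_pos: [0.4911, 0.3694, 0.0272]
orientation: [0.001, 0.667, 0.745, 0.0]
wrist_force: [0.2, -3.9, 5.7]
finger_gap: 0.0451
grip_force: 2.8
```

```bash
python3 - <<'E'
from h import *
np.set_printoptions(precision=3,suppress=True)
for n in ['top','wrist']:
    c=cams.read_camera(n); cv2.imwrite(f'pics/{n}2.png',c['pixels'][:,:,::-1])
    for r in spotter.landmark_of('jar',n): print(n,np.round(r['uv']),r['conf'],onz(c,r['uv'],0))
s=env.get_state();print(s['clock'],s['tcp_pos'],s['wrist_force'])
E
```

```text
top [234. 280.] 0.79 [0.352 0.246 0.   ]
top [303. 121.] 0.74 [0.817 0.056 0.   ]
wrist [257. 179.] 0.75 [0.488 0.403 0.   ]
7.95 [0.491 0.369 0.027] [ 0.948 -2.929  4.451]
```

Call:
jog_arm(
  increments=[
    [[-0.02,0,0,0,0,0,120],[-0.05,0,0,0,0,0,120],[-0.05,0,0,0,0,0,120],[-0.05,0,0,0,0,0,120],[0,0,-0.135,0,0,0,255],[0,0,-0.135,0,0,0,255],[0,0,-0.135,0,0,0,255],[0,0,-0.135,0,0,0,255],[0,0,-0.135,0,0,0,255],[0,0,-0.135,0,0,0,255],[0,0,0,0,0,-0.046,255],[0,0,0,0,0,-0.046,255],[0,0,0,0,0,-0.046,255],[0,0,0,0,0,-0.046,255],[0,0,0,0,0,-0.046,255],[0,0,0,0,0,-0.046,255],[0,0,0,0,0,-0.046,255],[0,0,0,0,0,-0.046,255],[0,0,0,0,0,-0.046,255]],
  ],
)

```text
clock: 9.85
tcp_pos: [0.4952, 0.3256, 0.2284]
orientation: [-0.0, 0.077, 0.997, -0.0]
wrist_force: [-0.1, 0.4, 0.8]
finger_gap: -0.0
grip_force: 0.0
```

```bash
python3 - <<'E'
from h import *
np.set_printoptions(precision=3,suppress=True)
for n in ['top','wrist','scene']:
    c=cams.read_camera(n); cv2.imwrite(f'pics/{n}3.png',c['pixels'][:,:,::-1])
    for t,z in [('jar',0),('press_spot',.195),('door_free_top',.236),('pipe',0)]:
      for r in spotter.landmark_of(t,n): print(n,t,np.round(r['uv']),round(r['conf'],2),onz(c,r['uv'],z))
s=env.get_state();print(s['clock'],s['tcp_pos'],s['wrist_force'],s['joint_pos'],rot(s['orientation']))
E
```

```text
top jar [303. 120.] 0.84 [0.82  0.054 0.   ]
top jar [210. 171.] 0.52 [0.657 0.325 0.   ]
top press_spot [213. 167.] 0.65 [0.623 0.298 0.195]
top door_free_top [194. 156.] 0.88 [0.637 0.338 0.236]
top door_free_top [211. 171.] 0.18 [0.603 0.299 0.236]
wrist jar [174.  65.] 0.97 [0.348 0.248 0.   ]
wrist jar [307. 156.] 0.89 [0.49  0.401 0.   ]
wrist press_spot [95. 98.] 0.7 [0.396 0.242 0.195]
wrist pipe [328. 229.] 0.6 [ 0.605  0.422 -0.   ]
scene jar [262. 334.] 0.9 [0.821 0.051 0.   ]
scene jar [299. 176.] 0.73 [0.483 0.391 0.   ]
scene jar [231. 167.] 0.58 [0.345 0.235 0.   ]
scene press_spot [306. 186.] 0.57 [0.621 0.3   0.195]
scene door_free_top [330. 174.] 0.6 [0.644 0.348 0.236]
10.6 [0.495 0.327 0.229] [ 0.416  0.123 -1.02 ] [ 0.448  0.35   0.092  1.313 -0.     0.607] [[-0.987  0.158  0.   ]
 [ 0.158  0.987 -0.   ]
 [-0.    -0.    -1.   ]]
```

View pics/wrist3.png

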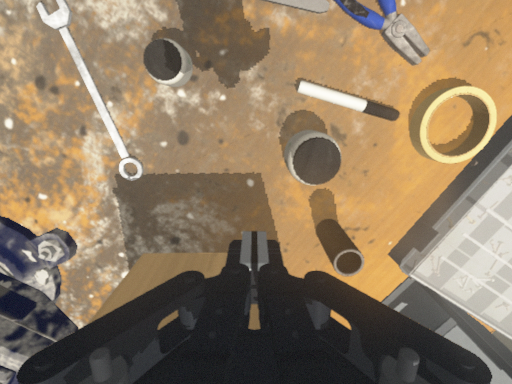

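The wrist view shows the jar upright at (315,158) with the pipe at (342,245) undisturbed. Now I approach the press spot.

Call:
jog_arm(
  increments=[
    [[-0.08,0,0.03,0,0,0,255],[-0.08,-0.01,0.03,0,0,0,255],[-0.08,-0.01,0.03,0,0,0,255],[-0.08,-0.01,0.03,0,0,0,255],[-0.08,0,0,0,0,0,255],[-0.02,0,0,0,0,0,255],[-0.01,0,0,0,0,0,255],[0,0,0,0,0,0,255]],
  ],
)

```text
clock: 11.4
tcp_pos: [0.6001, 0.3022, 0.1986]
orientation: [-0.0, 0.079, 0.997, -0.0]
wrist_force: [0.9, 0.6, 0.3]
finger_gap: 0.0003
grip_force: 0.0
```

Call:
jog_arm(
  increments=[
    [[-0.008,0,0,0,0,0,255],[-0.004,0,0,0,0,0,255],[0,0,0,0,0,0,255]],
  ],
)

```text
clock: 11.7
tcp_pos: [0.603, 0.3021, 0.1991]
orientation: [0.0, 0.079, 0.997, 0.0]
wrist_force: [0.3, 1.2, 0.3]
finger_gap: -0.0
grip_force: 0.0
```

Call:
jog_arm(
  increments=[
    [[-0.006,0,0,0,0,0,255],[-0.006,0,0,0,0,0,255],[0,0,0,0,0,0,255]],
  ],
)

```text
clock: 12.0
tcp_pos: [0.6063, 0.3014, 0.1988]
orientation: [0.0, 0.079, 0.997, -0.0]
wrist_force: [0.2, 0.3, 0.1]
finger_gap: 0.0003
grip_force: 0.0
```

Call:
jog_arm(
  increments=[
    [[-0.006,0,0,0,0,0,255],[0,0,0,0,0,0,255]],
  ],
)

```text
clock: 12.2
tcp_pos: [0.6073, 0.3012, 0.1987]
orientation: [-0.0, 0.079, 0.997, 0.0]
wrist_force: [-2.4, 0.0, 1.1]
finger_gap: 0.0001
grip_force: 1.0
```

Call:
jog_arm(
  increments=[
    [[-0.006,0,0,0,0,0,255],[0,0,0,0,0,0,255]],
  ],
)

```text
clock: 12.4
tcp_pos: [0.6084, 0.3011, 0.1987]
orientation: [-0.001, 0.079, 0.997, 0.0]
wrist_force: [-4.2, 1.5, 3.0]
finger_gap: 0.0001
grip_force: 2.3
```

Contact at x ≈ 0.607. I press on to about 4 mm in small steps, watching the force.

Call:
jog_arm(
  increments=[
    [[-0.006,0,0,0,0,0,255],[0,0,0,0,0,0,255]],
  ],
)

```text
clock: 12.6
tcp_pos: [0.6102, 0.301, 0.1987]
orientation: [-0.0, 0.079, 0.997, 0.0]
wrist_force: [-4.3, 2.8, 2.4]
finger_gap: 0.0002
grip_force: 2.3
```

Call:
jog_arm(
  increments=[
    [[-0.005,0,0,0,0,0,255],[0,0,0,0,0,0,255]],
  ],
)

```text
clock: 12.8
tcp_pos: [0.6111, 0.3009, 0.1987]
orientation: [-0.001, 0.079, 0.997, 0.0]
wrist_force: [-4.8, 3.0, 2.6]
finger_gap: -0.0001
grip_force: 2.9
```

Call:
jog_arm(
  increments=[
    [[-0.005,0,0,0,0,0,255],[0,0,0,0,0,0,255]],
  ],
)

```text
clock: 13.0
tcp_pos: [0.6111, 0.3009, 0.1988]
orientation: [-0.002, 0.079, 0.997, 0.0]
wrist_force: [-8.1, 2.7, 3.5]
finger_gap: 0.0003
grip_force: 4.7
```

The rubber stop is reached at 8 N, so I let go and back away.

Call:
jog_arm(
  increments=[
    [[0.04,0,0,0,0,0,255],[0.1,0,0,0,0,0,255],[0.15,0,0,0,0,0,255],[0.15,0,0,0,0,0,255],[0.1,0,-0.05,0,0,0,255],[0,0,-0.1,0,0,0,255],[0,0,-0.12,0,0,0,255],[0,0,-0.12,0,0,0,255],[0,0,0,0,0,0,255],[0,0,0,0,0,0,255],[0,0,0,0,0,0,255],[0,0,0,0,0,0,255],[0,0,0,0,0,0,255]],
  ],
)

```text
clock: 14.3
tcp_pos: [0.4795, 0.3213, 0.2951]
orientation: [-0.001, 0.079, 0.997, -0.001]
wrist_force: [-0.3, -0.9, 0.4]
finger_gap: 0.0003
grip_force: 0.0
```

```bash
python3 - <<'E'
from h import *
np.set_printoptions(precision=3,suppress=True)
H=np.array([.608,.136]);X=np.array([.988,-.156]);Y=np.array([.156,.988])
for n in ['top','scene']:
    c=cams.read_camera(n); cv2.imwrite(f'pics/{n}4.png',c['pixels'][:,:,::-1])
    for t,z in [('jar',0),('press_spot',.195),('door_free_top',.236)]:
      for r in spotter.landmark_of(t,n):
        w=onz(c,r['uv'],z); q=w[:2]-H; print(n,t,np.round(r['uv']),round(r['conf'],2),w,'ang',np.arctan2(-q@X,q@Y),'rad',np.hypot(*q))
t=cv2.imread('pics/top4.png')[90:270,130:330]
s4=cv2.imread('pics/scene4.png')[130:310,220:380]
cv2.imwrite('pics/m4.png',cv2.resize(np.hstack([t,s4]),None,fx=2.2,fy=2.2,interpolation=cv2.INTER_CUBIC))
s=env.get_state();print(s['clock'],s['tcp_pos'],s['wrist_force'])
E
```

```text
top jar [304. 117.] 0.67 [0.828 0.051 0.   ] ang -1.782279432155176 rad 0.23599480084833518
top jar [235. 281.] 0.51 [0.35  0.242 0.   ] ang 1.3395147642330645 rad 0.2791532648898199
top press_spot [213. 190.] 0.7 [0.567 0.295 0.195] ang 0.4113336380447385 rad 0.16402742245278523
top door_free_top [188. 184.] 0.57 [0.573 0.349 0.236] ang 0.3200521712228374 rad 0.21622397160755832
scene jar [236. 168.] 0.64 [0.359 0.244 0.   ] ang 1.3178020128136052 rad 0.27181561718555375
scene jar [303. 178.] 0.41 [0.494 0.4   0.   ] ang 0.5631039020689284 rad 0.2871372086143413
scene press_spot [289. 170.] 0.76 [0.559 0.292 0.195] ang 0.45834315521970487 rad 0.1632179654415005
scene press_spot [204. 186.] 0.52 [0.494 0.09  0.195] ang 2.1097008750293327 rad 0.12315582159501523
scene door_free_top [313. 155.] 0.88 [0.578 0.345 0.236] ang 0.300006791032205 rad 0.21154185265140607
14.7 [0.48  0.322 0.296] [-0.782 -0.16  -0.809]
```

View pics/m4.png

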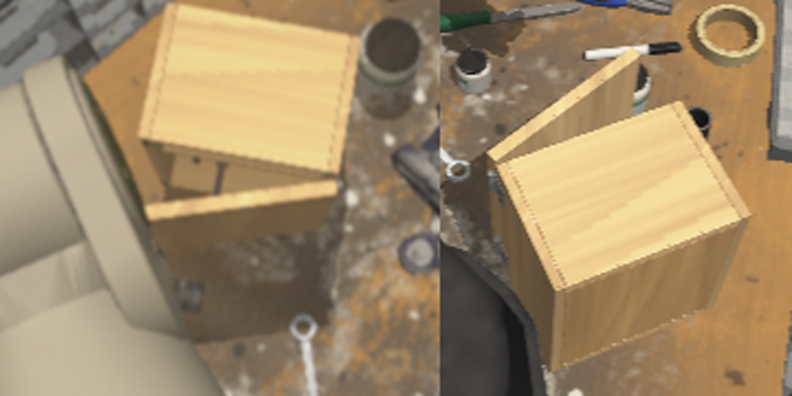

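The door stands ajar at about 0.31 rad, with its free edge near (150,212) in the crop; the gap behind it is clear and the jar is still upright. I go over the top into the gap.

Call:
jog_arm(
  increments=[
    [[-0.1,0.02,0,0,0,0,255],[-0.12,0.02,0,0,0,0,255],[-0.12,0.02,0,0,0,0,255],[-0.12,0.02,0,0,0,0,255],[-0.05,0.01,0,0,0,-0.033,255],[0,0,0,0,0,-0.033,255],[0,0,0,0,0,-0.033,255],[0,0,0.04,0,0,0,255]],
  ],
)

```text
clock: 15.5
tcp_pos: [0.6101, 0.3238, 0.2872]
orientation: [0.001, -0.077, 0.997, 0.0]
wrist_force: [1.3, -0.5, 0.5]
finger_gap: -0.0001
grip_force: 0.0
```

```bash
python3 - <<'E'
from h import *
np.set_printoptions(precision=3,suppress=True)
H=np.array([.608,.136]);X=np.array([.988,-.156]);Y=np.array([.156,.988])
s=env.get_state();q=s['tcp_pos'][:2]-H;print(s['tcp_pos'],'rel',q@X,q@Y,s['joint_pos'])
c=cams.read_camera('wrist'); im=c['pixels'][:,:,::-1].copy()
for a,col in [((.576,.347,.236),(0,0,255)),((.647,.343,.24),(255,0,0))]:
    u=proj(c,a); print(u); cv2.circle(im,tuple(int(round(v)) for v in u),4,col,-1)
cv2.imwrite('pics/w5.png',im)
E
```

```text
[0.61  0.324 0.287] rel -0.027225387262713382 0.1858643623748917 [ 0.372  0.56   0.56   1.568 -0.     0.217]
[np.float64(291.58257662735815), np.float64(179.2606522054397)]
[np.float64(270.15878788147245), np.float64(264.8995154409087)]
```

View pics/w5.png

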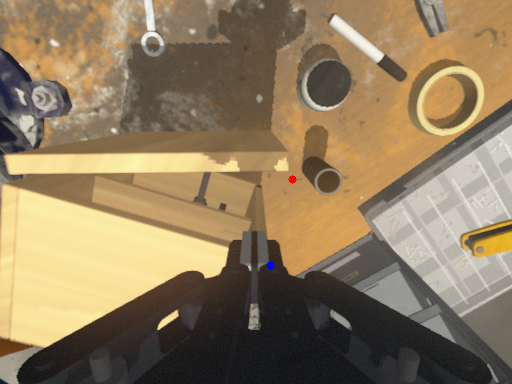

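```bash
python3 - <<'E'
from h import *
H=np.array([.608,.136]);X=np.array([.988,-.156]);Y=np.array([.156,.988])
c=cams.read_camera('wrist')
for y in (0,.05,.1,.15,.21):
    print('carcass',y,np.round(proj(c,[*(H+.006*X+y*Y),.24])),'doorrear',np.round(proj(c,[*(H+y*(Y*np.cos(.31)-X*np.sin(.31))),.236])))
s=env.get_state()['tcp_pos'];print('tip',proj(c,s)); 
for uv in [(100,208),(200,231)]: w=onz(c,uv,.24)[:2]-H; print(w@X,w@Y)
for uv in [(100,173),(280,170)]: w=onz(c,uv,.236)[:2]-H; print(w@X,w@Y,np.arctan2(-w@X,w@Y))
E
```

```text
carcass 0 [ -2. 188.] doorrear [  3. 179.]
carcass 0.05 [ 67. 208.] doorrear [ 71. 179.]
carcass 0.1 [133. 226.] doorrear [138. 179.]
carcass 0.15 [197. 244.] doorrear [206. 179.]
carcass 0.21 [270. 265.] doorrear [287. 179.]
tip [np.float64(253.04465777527827), np.float64(247.0058861118543)]
-0.0012064466706558988 0.07352970499406783
-0.0057715277579042795 0.1495081353352331
-0.026521786881778434 0.06775790316586106 0.3730878648071804
-0.06887762693214584 0.19287578220126236 0.3429936794764516
```

The carcass edge lies about 10 mm nearer than modelled: it passes (200,231), not row 244. I shift 10 mm toward the door and then descend.

Call:
jog_arm(
  increments=[
    [[0.04,0,0,0,0,0,255],[0,0,0.08,0,0,0,255],[0,0,0.08,0,0,0,255],[0,0,0.08,0,0,0,255],[0,0,0.08,0,0,0,255],[0,0,0.04,0,0,0,255],[0.015,0,0,0,0,0,255],[0.015,0,0,0,0,0,255],[0.015,0,0,0,0,0,255],[0,0,0,0,0,0,255]],
  ],
)

```text
clock: 16.6
tcp_pos: [0.5881, 0.3207, 0.1978]
orientation: [0.001, -0.076, 0.997, 0.0]
wrist_force: [-0.0, 0.5, 0.3]
finger_gap: -0.0001
grip_force: 0.0
```

Call:
jog_arm(
  increments=[
    [[0.02,0,0,0,0,0,255],[0.037,0,0,0,0,-0.016,255],[0.037,0,0,0,0,-0.016,255],[0.037,0,0,0,0,-0.016,255],[0.037,0,0,0,0,-0.016,255],[0.037,0,0,0,0,-0.016,255],[0.037,0,0,0,0,-0.016,255],[0.037,0,0,0,0,-0.016,255],[0.037,0,0,0,0,-0.016,255],[0.037,0,0,0,0,-0.016,255],[0.037,0,0,0,0,-0.016,255]],
  ],
)

```text
clock: 17.7
tcp_pos: [0.4982, 0.2858, 0.1972]
orientation: [0.001, -0.323, 0.946, -0.0]
wrist_force: [1.4, -0.1, 2.1]
finger_gap: 0.0001
grip_force: 0.0
```

```bash
python3 - <<'E'
from h import *
np.set_printoptions(precision=3,suppress=True)
H=np.array([.608,.136]);X=np.array([.988,-.156]);Y=np.array([.156,.988])
s=env.get_state();Rm=rot(s['orientation']);tx=Rm[:2,0];ty=Rm[:2,1];q=s['tcp_pos'][:2]-H
print('tool th',np.arctan2(-ty@X,ty@Y),'n',q@tx,'d',q@ty,s['wrist_force'])
for n in ['top','scene']:
    c=cams.read_camera(n)
    for r in spotter.landmark_of('door_free_top',n):
        w=onz(c,r['uv'],.236); q=w[:2]-H; print(n,round(r['conf'],2),w,'ang',np.arctan2(-q@X,q@Y),'rad',np.hypot(*q))
E
```

```text
tool th 0.8139485916923342 n -0.004548676358948706 d 0.18566756609372911 [ 1.436 -0.135  2.062]
top 0.6 [0.388 0.021 0.236] ang 2.2102784199180894 rad 0.24865110668570334
top 0.33 [0.642 0.218 0.236] ang -0.23334522598981303 rad 0.0883759942351897
```

Call:
jog_arm(
  increments=[
    [[0.037,0,0,0,0,-0.016,255],[0.037,0,0,0,0,-0.016,255],[0.037,0,0,0,0,-0.016,255],[0.037,0,0,0,0,-0.016,255],[0.037,0,0,0,0,-0.016,255],[0.037,0,0,0,0,-0.016,255],[0.037,0,0,0,0,-0.016,255],[0.037,0,0,0,0,-0.016,255],[0.037,0,0,0,0,-0.016,255],[0.037,0,0,0,0,-0.016,255],[0.037,0,0,0,0,-0.016,255],[0.037,0,0,0,0,-0.016,255],[0.03,0,0,0,0,-0.016,255],[0.02,0,0,0,0,-0.01,255],[0.01,0,0,0,0,0,255],[0,0,0,0,0,0,255]],
  ],
)

```text
clock: 19.5
tcp_pos: [0.4291, 0.1836, 0.1963]
orientation: [0.0, -0.62, 0.784, -0.0]
wrist_force: [0.0, -0.4, 0.1]
finger_gap: -0.0001
grip_force: 0.0
```

```bash
python3 - <<'E'
from h import *
np.set_printoptions(precision=3,suppress=True)
H=np.array([.608,.136]);X=np.array([.988,-.156]);Y=np.array([.156,.988])
s=env.get_state();Rm=rot(s['orientation']);tx=Rm[:2,0];ty=Rm[:2,1];q=s['tcp_pos'][:2]-H
print('tool th',np.arctan2(-ty@X,ty@Y),'n',q@tx,'d',q@ty,s['wrist_force'],s['tcp_pos'])
E
```

```text
tool th 1.4950257631138406 n -0.005137120629485563 d 0.18502077394953587 [ 0.042 -0.369  0.09 ] [0.429 0.184 0.196]
```

Call:
jog_arm(
  increments=[
    [[-0.03,0,0,0,0,0,255],[-0.08,0,0,0,0,0,255],[-0.1,0,0,0,0,0,255],[-0.1,0,0,0,0,0,255],[0,0,-0.12,0,0,0,255],[0,0,-0.12,0,0,0,255],[0,0,-0.12,0,0,0,255],[-0.12,0,0,0,0,0,255],[-0.12,0,0,0,0,0,255],[-0.12,0,0,0,0,0,255],[-0.12,0,0,0,0,0,255],[0,0,0,0,0,0,255]],
  ],
)

```text
clock: 20.7
tcp_pos: [0.4743, 0.3797, 0.2849]
orientation: [0.0, -0.622, 0.783, 0.0]
wrist_force: [-0.1, 0.4, -0.1]
finger_gap: -0.0003
grip_force: 0.0
```

```bash
python3 - <<'E'
from h import *
np.set_printoptions(precision=3,suppress=True)
H=np.array([.608,.136]);X=np.array([.988,-.156]);Y=np.array([.156,.988])
print(env.get_state()['tcp_pos'])
for n in ['top','scene']:
    c=cams.read_camera(n); cv2.imwrite(f'pics/{n}6.png',c['pixels'][:,:,::-1])
    for t,z in [('jar',0),('door_free_top',.236),('press_spot',.195),('coupling',0),('pipe',0),('wrench',0)]:
      for r in spotter.landmark_of(t,n):
        w=onz(c,r['uv'],z); q=w[:2]-H; print(n,t,np.round(r['uv']),round(r['conf'],2),w,'ang',np.arctan2(-q@X,q@Y) if 'o' in t[1:3]+t[-2:] or 1 else 0)
t=cv2.imread('pics/top6.png')[90:290,130:350]
s4=cv2.imread('pics/scene6.png')[110:310,180:380]
cv2.imwrite('pics/m6.png',cv2.resize(np.hstack([t,s4]),None,fx=1.9,fy=1.9,interpolation=cv2.INTER_CUBIC))
E
```

```text
[0.474 0.38  0.285]
top jar [178. 231.] 0.76 [0.482 0.405 0.   ] ang 0.5953532597209192
top jar [304. 120.] 0.68 [0.819 0.053 0.   ] ang -1.7900448842975158
top jar [235. 280.] 0.64 [0.351 0.244 0.   ] ang 1.3303379146163243
top door_free_top [266. 263.] 0.9 [0.401 0.17  0.236] ang 1.5642747132272132
top press_spot [273. 244.] 0.88 [0.444 0.153 0.195] ang 1.625284981493576
top coupling [336. 272.] 0.57 [ 0.379 -0.037  0.   ] ang 2.3732710832006965
top pipe [176. 189.] 0.8 [0.601 0.417 0.   ] ang 0.18121510751043418
top wrench [272. 275.] 0.74 [0.368 0.141 0.   ] ang 1.7078987863141226
scene jar [301. 177.] 0.97 [0.489 0.393 0.   ] ang 0.5900203298391193
scene jar [234. 166.] 0.68 [0.349 0.244 0.   ] ang 1.3330950830081183
scene jar [264. 333.] 0.56 [0.822 0.057 0.   ] ang -1.769109009104149
scene jar [205. 186.] 0.34 [0.364 0.135 0.   ] ang 1.7301167842350431
scene door_free_top [215. 139.] 0.8 [0.409 0.17  0.236] ang 1.5584667424524257
scene press_spot [214. 164.] 0.93 [0.448 0.142 0.195] ang 1.6897479422755364
scene coupling [153. 216.] 0.42 [ 0.382 -0.038  0.   ] ang 2.3827315681701666
scene wrench [205. 184.] 0.63 [0.36  0.139 0.   ] ang 1.7158972711906755
```

View pics/m6.png

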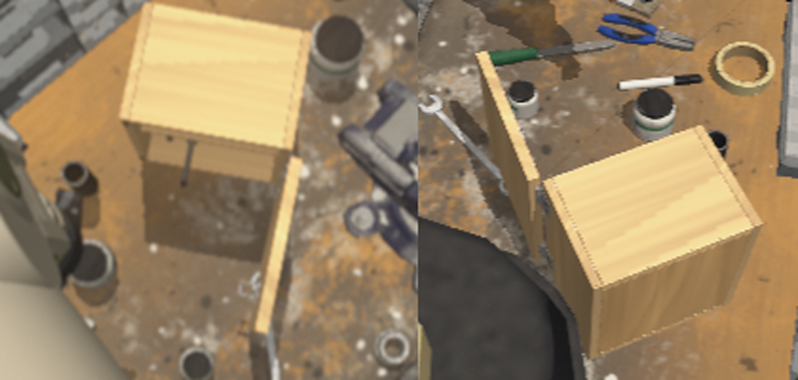

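The door stands at about 1.55 rad, with its free end at crop (262,330). The jar stands clear at (95,265), the pipe, coupling and spanner are unmoved, and the arm touches nothing.

```bash
python3 -c "
from workcell import ticket
print(ticket.hand_in())"
```

```text
the job is handed in; nothing more can be done
None
```

The cupboard door stands open at about a right angle (roughly 1.55 rad), the jar was slid clear and is still upright, the pipe, coupling and spanner are where they were, and the job is handed in; the hand-in gave no verdict.

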